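Start a timed steaming batch at the market stall

TASK

Switch the steamer on by pressing the raised end of its rocker fully down, then set the clockwork timer to 10 minutes the proper way: wind it clockwise past 20 first, so the bell spring is tight, and bring it back to the 10-minute mark. The timer is light and its dial stiff, so bring the fingers down on it slowly and keep it pressed down firmly as you turn, without leaning hard on it: it must neither swivel nor wander from its place. Leave the other things where they are and let go of everything at the end.

Things in the scene. Friction and masses are not known exactly. Their poses are not given: they have to be found in the camera images.
- steamer: Stainless electric steamer, fixed: cabinet 280 mm wide, 250 deep, 112 high, with a steaming pot and domed lid on it, 249 mm high over all. A control ledge, 190 mm wide, top 73 mm above the table, juts 99 mm from the front and carries the power rocker and a round pilot lamp. Origin on the table under the cabinet's centre; -x points out of the front, over the ledge.
- rocker (a joint): Power rocker on the ledge: black paddle 44 mm long (along steamer x), 26 wide, hinged across its middle, stays where left. 0 = off: outer end (steamer -x, towards the ledge's front edge) up, inner end down. Pressing the outer end down about 5 mm with 4 to 6 N turns it to 0.36 rad = fully on, at its stop; the inner end tips up.
- rocker_high_end (a point): Point on the top face of the rocker's outer end, 14 mm from its hinge, on its centre line; moves with the rocker: about 87 mm above the table when off, 82 when on. The hinge lies 178 mm from the steamer's origin along its -x and 35 mm along its +y, 82 mm above the table.
- timer: Loose clockwork timer: round white case 100 mm across, 34 high, on rubber feet, 65 mm high with its dial, 0.2 to 0.35 kg. Black marks on the case top every 5 minutes (30 degrees), clockwise from above; zero, a diamond, at its -x side. Origin on its axis, on the table. The dial is stiff: unless 10 to 20 N presses down on it, the case spins along.
- timer_zero_mark (a point): The zero mark, at the rim of the case top, on the case's -x side, 46.5 mm from the axis, 34 mm above the table; fixed to the case, so it shows if the case swivels or slides.
- dial (a joint): The timer's dial, rad, clockwise from above positive: 0 = pointer at the zero mark, 2 pi per 60 minutes (10 = 1.047, 20 = 2.094), stop at 5.76 (55 minutes). Turns both ways against a steady drag of 0.18 N m, stays where left, does not run down during the job. A white pointer line runs over its crown and skirt.
- dial_crown (a point): Point on the dial's axis inside the crown, 53 mm above the table; -x along the white pointer. Dark skirt 76 mm across, top 41 mm above the table; on it a ribbed round crown, 46 mm across where gripped, from 41 to 65 mm above the table. Both turn together: fingertips either side of the crown can rest on the skirt and press it down.
- table: The work table with its blue sheet, top at z = 0; it carries everything. The timer must never be pressed on it with more than 60 N: touching the dial faster than about 30 mm/s already makes such a jolt.
- packs: Stack of three flat food packs, 75 x 120 x 43 mm, beside the timer; origin under its centre. A bystander.
- spatula: Small spatula with a wooden handle, 200 mm long, 20 mm high, lying beside the timer; origin at mid-length on its underside. A bystander.
- tin: Closed tin, 60 mm across, 70 mm high, behind the timer; origin under its centre. A bystander.
- basket: Pink plastic basket, 158 mm across the rim, 78 mm high; origin under its centre. A bystander.
- bowl: Steel bowl, 160 mm across, 75 mm high; origin under its centre. A bystander.
- water: Water bottle, 66 mm across, 210 mm high; origin under its centre. A bystander.
- cup: Drinking cup with a lid and a straw, 94 mm across, 118 mm high without the straw; origin under its centre. A bystander.
Not all that is in view belongs to the job. Leave any blue look-alike of the timer alone.

How it is judged:
On the way, in this order (a step that is already met when the one before it is completed fails the run):
1. the rocker is pressed fully on (value of joint rocker above 0.3 rad), for 0.1 s.
2. the dial is wound past 20 minutes (value of joint dial above 2.094 rad), for 0.1 s.
At the end, for the whole second after the job is handed in: The rocker is on (at least 0.30 of its 0.36 rad); the dial, after having been past 20 minutes, stands at 10 minutes within 1.5 minutes (0.157 rad); the timer stands flat and still, its case and its zero mark within 20 mm of where they were; every bystander is within 30 mm of its place (value of joint rocker above 0.3 rad and value of joint dial between 0.89 and 1.204 rad and distance of each of timer_zero_mark, timer from where it was at the start of the episode below 0.02 m and angle between timer's own z axis and vertical below 0.05 rad and linear speed of timer below 0.01 m/s and angular speed of timer below 0.1 rad/s and distance of each of packs, spatula, tin, basket, bowl, water, cup from where it was at the start of the episode below 0.03 m); the robot touches nothing.
It fails at once if the timer swivels or wanders: its zero mark or its centre is more than 20 mm from where it was (distance of any of timer_zero_mark, timer from where it was at the start of the episode above 0.02 m).
It fails at once if the timer is leaned on too hard: pressed on the table with more than 60 N (contact force between timer and table above 60 N).
It fails at once if a bystander is moved by more than 30 mm (distance of any of packs, spatula, tin, basket, bowl, water, cup from where it was at the start of the episode above 0.03 m).
It also fails if it takes over 72 s, if anything falls off the work surface, if the arm or the gripper's body presses on something with over 40 N, if the wrist force passes 120 N, or if a joint passes its speed limit or range.

ROBOT

A 7-joint arm with a two-finger parallel gripper is mounted at the origin on the work surface. World frame = base frame: x ahead of the robot, y to its left, z up, the work surface at z = 0. Lengths are in m, angles in rad, forces in N, time in s.
With the tool pointing down it reaches from about 0.4 to 0.85 m from the base axis. Payload 4.4 kg.
Tool frame: the origin (TCP) lies between the finger pads; the fingertips stand 19 mm ahead of it and the grasp point (between the pads) is the TCP; z points along the fingers, y is the line along which they close (so a half turn about z gives the same grasp; the last joint's range is limited). The gripper opens to 94 mm and grips with 3 to 60 N. Pads are 16 mm wide; open, the fingers measure 119 mm over their backs; the gripper's body (75 mm by 177 mm) begins 78 mm behind the grasp point.
Start: joints at [1.087, 0.628, 0.038, 1.517, -0.027, 0.996, -0.02], TCP at [0.264, -0.594, 0.224] pointing down, gripper open.
Joint ranges: [-3.06, 3.06], [-0.37, 2.12], [-1.25, 1.32], [0.18, 2.47], [-1.1, 4.24], [0.23, 1.98], [-2.94, 2.94]. Speed limits (rad/s): [2.57, 2.57, 3.14, 3.14, 3.14, 3.14, 3.14].

INTERFACE

Orientations are given as a unit quaternion [w, x, y, z].
In Python, from station import bot gives the robot as it stands.
- The arm moves only by the tool carry_out, never from a script. Its argument "steps" is one flat list of numbers, 7 for each row, row after row: the turn, a rotation vector about the tool's x, y, z in rad, then the shift along the tool's x, y, z in cm, then the closure, from 0 (fully open) to 1 (shut). In form: [wx, wy, wz, dx, dy, dz, hand, wx, wy, wz, dx, dy, dz, hand, ...]. A call has 1 to 5 rows; each row is the pose to reach, as a shift and turn from the pose commanded when the call began, along the tool's axes at that moment; what a row does not reach only later rows make up. A row lasts 1/10 s, in which the tool goes at most 50 mm and 8.59 degrees, less where a joint would pass 70% of its speed; a pose out of reach is approached as far as the arm can. A call with a gripper value outside its range is refused whole. The fingers move at their own pace and stop on an object; the grip force is fixed at half the most. Time passes only in rows, so rows that repeat a pose let the fingers close. It gives the time, the measured TCP pose, the force, the opening and the grip force at its end, in the units of the state.
- bot.sense(): the state, without advancing time (a new reading comes with each control period).
- bot.get_image(name): name is "scene" or "side" or "wrist"; returns the picture (400x640x3 uint8, red, green, blue); there is no depth.
- bot.camera_params(name): a dict with "fx", "fy", "cx", "cy" (pixels), "k1" (the pictures are not rectified: a ray, as slopes to the right and down, at radius r is drawn at 1 + k1 r^2 times it, then the intrinsics apply), "origin" and "rotation" of the camera in the world; the wrist camera has in their place "T_tool_cam" (4x4, takes a point from camera to tool coordinates, whose origin is the TCP and whose axes are the flange's). Camera axes: x right, y up, looking along -z (the intrinsics and any distortion apply to the point x, -y, -z); pixel columns grow to the right and rows downward; lengths in m; the calibration is good to about 2 mm. A picture is of the moment at which its call begins: read the wrist's pose just before it. camera_params takes no time and is no camera call.
- bot.job_done(): hands the job in; it is judged then, once.
The state is a dict: "time": time; "qpos": joint angles; "dq": joint speeds; "tau": joint torques, N m; "eef_pos": TCP position; "tool_rot": TCP orientation; "ft_force": force on the tool from outside, world axes, zero at the start; "ft_torque": the same for the moment, N m; "width": finger opening in m; "grip_force": force on a finger pad.
Only numpy, scipy, OpenCV 4.12 (cv2) and the standard library are available. Lean on these libraries where they do the work, as an engineer would, in place of code of your own. Each camera call takes 0.05 s, during which the arm holds its last target. There are 200 camera calls.

## Working session

There is one attempt and no reset: what is moved stays moved. The work goes in short steps, Python scripts to look and compute and a tool call to move; the robot and the scene stay as the last step left them, time stands still between calls to the robot, and variables do not carry over. Pictures are saved under pics/ and viewed, at most 10 in all, crops included, and the job is handed in when it is done.

Besides the shell and the picture viewer there is one more tool, called after "Request:" by a JSON object that holds its "op" and its "data", one argument or row to a line. carry_out: Moves the arm, as the interface text tells. Its arguments: {"type":"object","properties":{"steps":{"type":"array"}},"required":["steps"]}

```bash
ls; mkdir -p pics; python3 - <<'E'
from station import bot
import cv2, json
for n in ("scene","side"):
    im=bot.get_image(n); cv2.imwrite(f"pics/{n}0.png",im[:,:,::-1])
for n in ("scene","side","wrist"): print(n,bot.camera_params(n))
s=bot.sense(); print(s)
E
```

```text
pics
scene {'fx': 426.97858499693524, 'fy': 426.97858499693524, 'cx': 327.34185887776965, 'cy': 194.665127849552, 'k1': -0.09668386135243702, 'origin': array([0.93832953, 0.89335087, 0.97119537]), 'rotation': array([0.22870015, 0.08943854, 0.38868385, 0.88804383])}
side {'fx': 385.5160851452199, 'fy': 385.5160851452199, 'cx': 317.43442482357784, 'cy': 196.69686090592077, 'k1': -0.07349679174640175, 'origin': array([0.31820736, 0.7269057 , 0.9448943 ]), 'rotation': array([-0.13975384, -0.04048056,  0.33044205,  0.93254396])}
wrist {'fx': 341.9533943664325, 'fy': 341.9533943664325, 'cx': 321.8734407260777, 'cy': 196.50295151277786, 'k1': -0.06868147042487244, 'T_tool_cam': array([[ 7.27664943e-04,  9.64322510e-01,  2.64729234e-01,
         7.60628941e-02],
       [ 9.99999317e-01, -9.43749567e-04,  6.89060677e-04,
        -5.07008076e-04],
       [ 9.14314821e-04,  2.64728552e-01, -9.64322538e-01,
        -1.60127851e-01],
       [ 0.00000000e+00,  0.00000000e+00,  0.00000000e+00,
         1.00000000e+00]])}
{'time': 0.1, 'qpos': array([ 1.08717832,  0.62925392,  0.03844479,  1.51823797, -0.0269945 ,
        0.99629696, -0.0200044 ]), 'dq': array([-0.00086437, -0.00303392,  0.00086172, -0.00167477,  0.00102986,
        0.00097732,  0.00060962]), 'tau': array([ 2.84752176e-03, -5.50794482e+01,  1.14735726e+00, -1.87117195e+01,
       -5.21806825e-02,  1.92079833e-02,  7.97193547e-05]), 'eef_pos': array([ 0.26355087, -0.5935663 ,  0.22365547]), 'tool_rot': array([-8.18662594e-04,  9.78257496e-01,  2.07392304e-01, -1.84206880e-04]), 'ft_force': array([-0.51570518, -0.71764434, -0.41958008]), 'ft_torque': array([0.02543485, 0.00396544, 0.05570097]), 'grip_force': 0.0, 'width': 0.09371926897832934}
```

View pics/scene0.png

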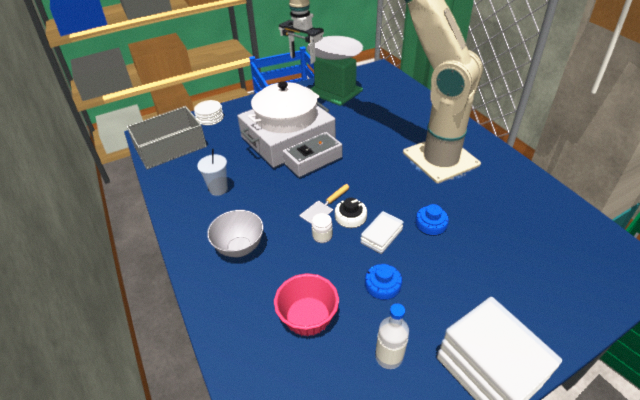

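View pics/side0.png

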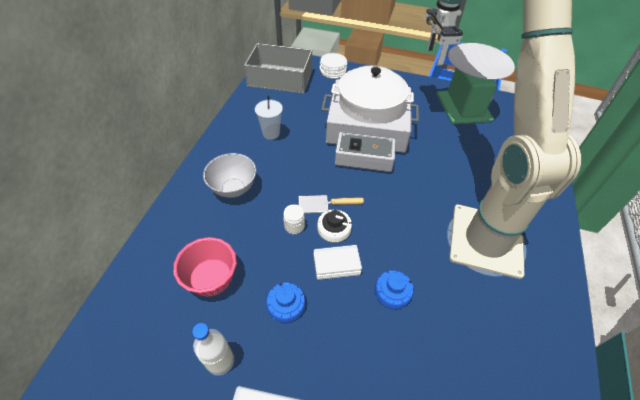

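Scene view: white timer at (351,212), rocker at about (305,150). In the side view the timer is at (335,225) and the rocker at (355,144). The blue look-alikes are elsewhere.

```bash
cat > h.py <<'E'
import numpy as np, cv2
from scipy.spatial.transform import Rotation as R
from station import bot
def quat(q): return R.from_quat([q[1],q[2],q[3],q[0]])
def cam(n,s=None):
    p=bot.camera_params(n)
    if n=="wrist":
        T=np.eye(4); T[:3,:3]=quat(s["tool_rot"]).as_matrix(); T[:3,3]=s["eef_pos"]; T=T@p["T_tool_cam"]
        return p,T[:3,:3],T[:3,3]
    return p,quat(p["rotation"]).as_matrix(),np.array(p["origin"])
def proj(c,X):
    p,Rm,o=c; v=(np.atleast_2d(X)-o)@Rm; a=np.c_[v[:,0],-v[:,1]]/-v[:,2:]
    a=a*(1+p["k1"]*(a**2).sum(1,keepdims=True)); return a*[p["fx"],p["fy"]]+[p["cx"],p["cy"]]
def ray(c,uv):
    p,Rm,o=c; d=(np.array(uv,float)-[p["cx"],p["cy"]])/[p["fx"],p["fy"]]; a=d.copy()
    for _ in range(20): a=d/(1+p["k1"]*(a@a))
    return o,Rm@np.array([a[0],-a[1],-1.])
def onz(c,uv,z):
    o,d=ray(c,uv); return o+d*(z-o[2])/d[2]
E
python3 - <<'E'
from h import *
np.set_printoptions(precision=4,suppress=True)
sc,sd=cam("scene"),cam("side")
print("base",proj(sc,[0,0,0]),proj(sd,[0,0,0]))
print("timer",onz(sc,(351,214),.034),onz(sd,(335,226),.034))
print("rocker",onz(sc,(305,150),.082),onz(sd,(355,144),.082))
# ledge front edge top corners
print("ledge",onz(sc,(292,168),.073),onz(sc,(341,150),.073),onz(sd,(336,155),.073),onz(sd,(393,158),.073))
a=cv2.imread("pics/scene0.png")[125:235,270:410];b=cv2.imread("pics/side0.png")[125:255,280:420]
f=lambda x:cv2.resize(x,None,fx=2.8,fy=2.8,interpolation=cv2.INTER_CUBIC)
a=f(a);b=f(b);o=np.zeros((max(len(a),len(b)),a.shape[1]+b.shape[1],3),np.uint8);o[:len(a),:a.shape[1]]=a;o[:len(b),a.shape[1]:]=b
cv2.imwrite("pics/crop.png",o)
E
```

```text
base [[441.1495 157.7702]] [[485.842  239.9035]]
timer [0.4539 0.113  0.034 ] [0.4357 0.107  0.034 ]
rocker [ 0.4589 -0.1904  0.082 ] [ 0.4511 -0.191   0.082 ]
ledge [ 0.5352 -0.1342  0.073 ] [ 0.3453 -0.1389  0.073 ] [ 0.4989 -0.1323  0.073 ] [ 0.3219 -0.175   0.073 ]
```

View pics/crop.png

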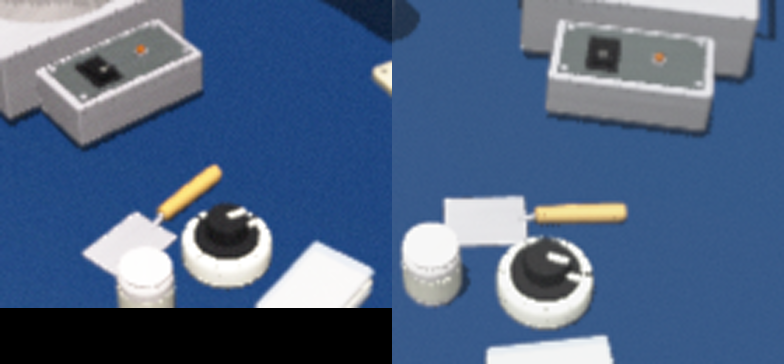

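```bash
python3 - <<'E'
from h import *
np.set_printoptions(precision=4,suppress=True)
sc,sd=cam("scene"),cam("side")
A=[onz(sc,(299.6,163.6),.073),onz(sc,(341.4,143.6),.073)];B=[onz(sd,(336.4,154.3),.073),onz(sd,(394.3,157.9),.073)]
for a,b in (A,B): d=b-a; print("ledge",a,b,np.linalg.norm(d),"yaw front normal",np.degrees(np.arctan2(-d[0],d[1]))-0)
for n,c,t,k in (("scene",sc,(350.7,210.7),(321,224)),("side",sd,(334.6,223.2),(294,217))): print(n,"timer",onz(c,t,.034),"tin top?",onz(c,k,.05))
s=bot.sense(); M=quat(s["tool_rot"]).as_matrix()
for tgt in ([.455,-.16,.33],[.455,-.16,.22]): print("shift cm",M.T@(np.array(tgt)-s["eef_pos"])*100)
E
```

```text
ledge [ 0.5032 -0.1426  0.073 ] [ 0.3254 -0.1708  0.073 ] 0.17997913458270853 yaw front normal 99.02014181463076
ledge [ 0.4985 -0.1357  0.073 ] [ 0.318  -0.1768  0.073 ] 0.18505266001692397 yaw front normal 102.81380937016185
scene timer [0.4474 0.1003 0.034 ] tin top? [0.5602 0.1183 0.05  ]
side timer [0.4393 0.0979 0.034 ] tin top? [0.5537 0.1229 0.05  ]
shift cm [ 35.0905 -31.8764 -10.5817]
shift cm [ 35.0907 -31.8579   0.4183]
```

Request:
{"op": "carry_out", "data": {
  "steps": [0,0,-0.13,0,0,-5,1,0,0,-0.27,0,0,-10.6,1,0,0,-0.41,3.5,-3.2,-10.6,1,0,0,-0.55,7,-6.4,-10.6,1,0,0,-0.69,10.5,-9.6,-10.6,1]
}}

```text
time: 0.6
eef_pos: [0.3212, -0.4622, 0.3306]
tool_rot: [0.0, 0.849, 0.528, 0.0]
ft_force: [0.6, -0.6, 0.7]
width: 0.0573
grip_force: 0.0
```

```bash
cat >> h.py <<'E'
def shift(tgt,yaw=None):
    "shift in tool axes (cm) and wz to a world target with the tool pointing down at yaw (deg) of tool x"
    s=bot.sense(); M=quat(s["tool_rot"]).as_matrix(); a=np.degrees(np.arctan2(M[1,0],M[0,0]))
    print("pos",s["eef_pos"],"yaw",a,"z",M[:,2],"q",s["qpos"].round(2),"t",s["time"],"F",s["ft_force"].round(1),"w",round(s["width"],4))
    print("shift",(M.T@(np.array(tgt)-s["eef_pos"])*100).round(2),"wz",None if yaw is None else round(np.radians(a-yaw),3))
E
python3 -c "
from h import *
shift([.455,-.16,.33],101)"
```

```text
pos [ 0.32118937 -0.46219695  0.33064129] yaw 63.75669728633462 z [ 4.49435179e-04 -2.95203780e-04 -9.99999855e-01] q [ 1.02  0.4  -0.16  1.61  0.07  1.13  0.39] t 0.6 F [ 0.6 -0.6  0.7] w 0.0573
shift [33.02 -1.36  0.06] wz -0.65
```

Request:
{"op": "carry_out", "data": {
  "steps": [0,0,-0.13,4.8,-0.2,0,1,0,0,-0.26,9.6,-0.4,0,1,0,0,-0.39,14.4,-0.6,0,1,0,0,-0.52,19.2,-0.8,0,1,0,0,-0.65,24,-1,0,1]
}}

```text
time: 1.1
eef_pos: [0.4192, -0.2427, 0.3304]
tool_rot: [-0.0, 0.636, 0.772, -0.0]
ft_force: [0.9, 0.5, -0.2]
width: 0.0172
grip_force: 0.0
```

```bash
python3 -c "
from h import *
shift([.455,-.16,.2],101)"
```

```text
pos [ 0.41924283 -0.24267769  0.33042186] yaw 101.00479859422225 z [-1.63746661e-04 -1.46872585e-04 -9.99999976e-01] q [ 0.76  0.29 -0.39  1.8   0.12  1.07  0.52] t 1.1 F [ 0.9  0.5 -0.2] w 0.0172
shift [ 7.43  5.09 13.04] wz 0.0
```

Request:
{"op": "carry_out", "data": {
  "steps": [0,0,0,3.7,2.5,0,1,0,0,0,7.4,5.1,1,1,0,0,0,7.4,5.1,5,1,0,0,0,7.4,5.1,9,1,0,0,0,7.4,5.1,13,1]
}}

```text
time: 1.6
eef_pos: [0.4554, -0.1619, 0.1993]
tool_rot: [0.0, 0.638, 0.77, 0.0]
ft_force: [0.7, -0.2, -1.2]
width: 0.0004
grip_force: 0.0
```

```bash
python3 - <<'E'
from h import *
s=bot.sense(); im=bot.get_image("wrist"); cv2.imwrite("pics/w1.png",im[:,:,::-1])
np.set_printoptions(precision=4,suppress=True); print(s["eef_pos"],s["tool_rot"])
E
```

```text
[ 0.4554 -0.1619  0.1993] [0.0003 0.6376 0.7703 0.0001]
```

View pics/w1.png

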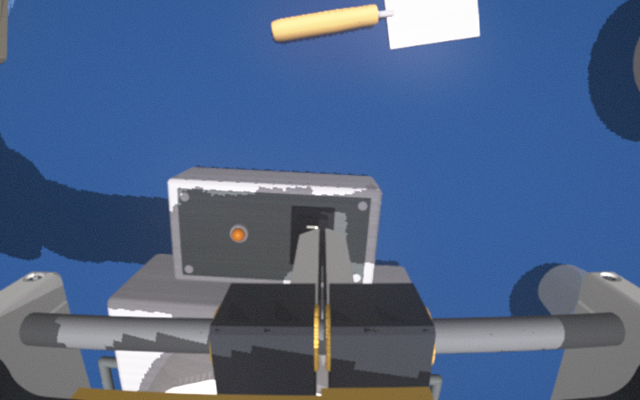

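Wrist view: the ledge spans columns 170–380. The rocker's outer (upper) edge runs from (291,206) to (334,209), with its front part uncovered. The lamp is at (238,234), and the closed fingers are at about (322,230).

```bash
python3 - <<'E'
from h import *
np.set_printoptions(precision=4,suppress=True)
s=bot.sense(); c=cam("wrist",s); im=cv2.imread("pics/w1.png"); g=cv2.cvtColor(im,cv2.COLOR_BGR2GRAY)
print(g[215,280:345:2]); print(g[196:216:1,300])
L,Rr=onz(c,(291,206),.0895),onz(c,(334,209),.0895); print("rocker edge",L,Rr,np.linalg.norm(L-Rr))
S=[onz(c,p,.073) for p in ((184,197),(362,206),(189,269),(357,278))]; print("screws",*S)
print("lamp",onz(c,(238,234),.075))
d=S[1]-S[0]; yaw=np.degrees(np.arctan2(d[1],d[0])); print("front dir yaw",yaw+90)
n=np.array([np.cos(np.radians(yaw+90)),np.sin(np.radians(yaw+90)),0]); m=(L+Rr)/2
print("press pt (22->15mm)",m-n*.0065, "tip px",proj(c,s["eef_pos"]+np.array([0,0,-.019])))
p=m-n*.0065; p[2]=.115; shift(p,yaw+90)
E
```

```text
[ 86  88  88  87  87  80  52  53  52  51  45  45  50  48  51  51  53  53
  52  53  51  61  56  64  69  72  69 106 145 150 147 145 144]
[87 87 85 84 85 82 88 87 87 84 54 47 53 46 51 50 51 49 47 45]
rocker edge [ 0.4252 -0.1686  0.0895] [ 0.4598 -0.1645  0.0895] 0.034873118600126415
screws [ 0.3319 -0.1835  0.073 ] [ 0.4843 -0.1622  0.073 ] [ 0.3418 -0.2514  0.073 ] [ 0.4948 -0.23    0.073 ]
lamp [ 0.3829 -0.2073  0.075 ]
front dir yaw 97.95615378789807
press pt (22->15mm) [ 0.4434 -0.173   0.0895] tip px [[323.9835 244.9028]]
pos [ 0.4512 -0.1611  0.1937] yaw 100.74880198413408 z [-0.0099  0.0036 -0.9999] q [ 0.56  0.46 -0.38  2.    0.24  0.74  0.22] t 1.65 F [-1.9  0.8 -3.8] w 0.0002
shift [-1.06 -0.91  7.88] wz 0.049
```

```bash
python3 - <<'E'
from h import *
np.set_printoptions(precision=4,suppress=True)
s=bot.sense(); shift([.45,-.17,.15],99)
s=dict(s,eef_pos=np.array([.4554,-.1619,.1993]),tool_rot=np.array([.0003,.6376,.7703,.0001])); c=cam("wrist",s)
S=[onz(c,p,.073) for p in ((184,197),(362,206),(189,269),(357,278))]; print("screws",*S)
F=[onz(c,p,.073) for p in ((172,181),(379,190))]; print("front edge",*F,np.linalg.norm(F[0]-F[1]))
for z in (.075,.08,.0895): 
  L,Rr=onz(c,(291,206),z),onz(c,(334,209),z); print("edge",z,L,Rr,np.linalg.norm(L-Rr))
d=(S[1]-S[0]+S[3]-S[2]); y=d/np.linalg.norm(d); n=np.array([-y[1],y[0],0]); print("yaw",np.degrees(np.arctan2(n[1],n[0])))
mid=sum(S)/4; fm=(F[0]+F[1])/2
print("hinge from screws",mid+.035*y+.0035*n,"from front edge",fm+.035*y-.046*n)
E
```

```text
pos [ 0.4512 -0.1611  0.1937] yaw 100.74880198413408 z [-0.0099  0.0036 -0.9999] q [ 0.56  0.46 -0.38  2.    0.24  0.74  0.22] t 1.65 F [-1.9  0.8 -3.8] w 0.0002
shift [-0.88 -0.24  4.37] wz 0.031
screws [ 0.3358 -0.1863  0.073 ] [ 0.4908 -0.1651  0.073 ] [ 0.3458 -0.2556  0.073 ] [ 0.5017 -0.2346  0.073 ]
front edge [ 0.3241 -0.1739  0.073 ] [ 0.5022 -0.1482  0.073 ] 0.1799239736585118
edge 0.075 [ 0.4298 -0.1761  0.075 ] [ 0.4671 -0.1718  0.075 ] 0.037508112234165426
edge 0.08 [ 0.43   -0.1745  0.08  ] [ 0.4666 -0.1703  0.08  ] 0.03684866574360827
edge 0.0895 [ 0.4303 -0.1715  0.0895] [ 0.4657 -0.1674  0.0895] 0.035595717411549745
yaw 97.74075986656523
hinge from screws [ 0.4527 -0.2022  0.073 ] from front edge [ 0.454  -0.2019  0.073 ]
```

Request:
{"op": "carry_out", "data": {
  "steps": [0,0,0.05,-2.5,-0.9,0,1,0,0,0.05,-2.5,-0.9,2.5,1,0,0,0.05,-2.5,-0.9,5,1,0,0,0.05,-2.5,-0.9,7.5,1,0,0,0.05,-2.5,-0.9,7.5,1]
}}

```text
time: 2.15
eef_pos: [0.4494, -0.1882, 0.1238]
tool_rot: [-0.002, 0.657, 0.754, -0.001]
ft_force: [0.1, -0.3, 0.2]
width: 0.0005
grip_force: 0.0
```

```bash
python3 - <<'E'
from h import *
shift([.451,-.1865,.110],98)
s=bot.sense(); im=bot.get_image("wrist"); cv2.imwrite("pics/w2.png",im[:,:,::-1]); 
shift([.451,-.1865,.110],98)
E
```

```text
pos [ 0.44935308 -0.18824428  0.12383019] yaw 97.8406090466143 z [-0.0050552   0.00166706 -0.99998583] q [ 0.55  0.57 -0.31  2.05  0.31  0.57  0.16] t 2.15 F [ 0.1 -0.3  0.2] w 0.0005
shift [0.15 0.19 1.38] wz -0.003
pos [ 0.45051305 -0.18842121  0.12523055] yaw 97.85598154464844 z [-2.48300847e-03  8.24237435e-04 -9.99996578e-01] q [ 0.55  0.57 -0.31  2.05  0.31  0.57  0.16] t 2.2 F [-0.1 -0.3  0. ] w 0.0003
shift [0.18 0.08 1.52] wz -0.003
```

View pics/w2.png

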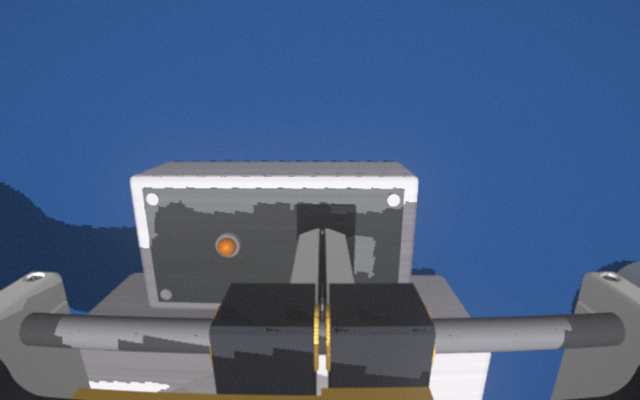

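Bezel at columns 297–355 (outer edge at row 204). The fingers are at column 322, nearly centred, just inside the outer end, so I'll press down.

Request:
{"op": "carry_out", "data": {
  "steps": [0,0,0,0.1,0.2,0.7,1,0,0,0,0.1,0.2,1.3,1,0,0,0,0.1,0.2,1.7,1,0,0,0,0.1,0.2,2.0,1,0,0,0,0.1,0.2,2.2,1]
}}

```text
time: 2.7
eef_pos: [0.4532, -0.1869, 0.1036]
tool_rot: [0.0, 0.657, 0.754, 0.0]
ft_force: [-0.1, 1.7, 3.3]
width: 0.0002
grip_force: 1.5
```

Request:
{"op": "carry_out", "data": {
  "steps": [0,0,0,0,0,0.15,1,0,0,0,0,0,0.3,1,0,0,0,0,0,0.4,1,0,0,0,0,0,0.4,1,0,0,0,0,0,0.4,1]
}}

```text
time: 3.2
eef_pos: [0.4533, -0.1869, 0.1003]
tool_rot: [0.0, 0.657, 0.754, 0.0]
ft_force: [-1.4, 3.3, 10.7]
width: 0.0006
grip_force: 5.4
```

Request:
{"op": "carry_out", "data": {
  "steps": [0,0,0,0,0,0.1,1,0,0,0,0,0,0.15,1,0,0,0,0,0,0.15,1]
}}

```text
time: 3.5
eef_pos: [0.4533, -0.1869, 0.1]
tool_rot: [0.001, 0.657, 0.754, -0.0]
ft_force: [-5.1, 3.8, 23.9]
width: 0.0001
grip_force: 12.0
```

Request:
{"op": "carry_out", "data": {
  "steps": [0,0,0,0,0,-2,1,0,0,0,0,0,-6,1,0,0,0,3,0,-10,0.2,0,0,0,8,0,-11.5,0.2,0,0,0,13,0,-12,0.2]
}}

```text
time: 4.0
eef_pos: [0.4367, -0.0609, 0.2196]
tool_rot: [0.002, 0.658, 0.753, 0.001]
ft_force: [0.6, 0.2, -0.6]
width: 0.0209
grip_force: 0.0
```

```bash
python3 -c "
from h import *
shift([.45,.035,.22],98)"
```

```text
pos [ 0.4367468  -0.06088528  0.21958114] yaw 97.64622423908352 z [ 0.00459289 -0.0012798  -0.99998863] q [ 0.38  0.36 -0.4   2.07  0.21  0.74 -0.02] t 4.0 F [ 0.6  0.2 -0.6] w 0.0209
shift [ 9.33  2.59 -0.05] wz -0.006
```

Request:
{"op": "carry_out", "data": {
  "steps": [0,0,0,4.5,1.2,0,0.2,0,0,0,9.2,2.5,0,0.2,0,0,0,9.2,2.5,0,0.2,0,0,0,9.2,2.5,0,0.2]
}}

```text
time: 4.4
eef_pos: [0.4478, 0.0342, 0.2176]
tool_rot: [0.0, 0.656, 0.755, -0.0]
ft_force: [0.2, -0.9, 0.6]
width: 0.0532
grip_force: 0.0
```

```bash
python3 - <<'E'
from h import *
shift([.45,.035,.22],98)
s=bot.sense(); np.savez("w3.npz",eef_pos=s["eef_pos"],tool_rot=s["tool_rot"]); im=bot.get_image("wrist"); cv2.imwrite("pics/w3.png",im[:,:,::-1])
E
```

```text
pos [0.44777424 0.03419202 0.21762707] yaw 98.01660885181394 z [-9.30865583e-05 -5.81220131e-04 -9.99999827e-01] q [ 0.17  0.38 -0.41  2.05  0.22  0.75 -0.24] t 4.4 F [ 0.2 -0.9  0.6] w 0.0532
shift [ 0.05  0.23 -0.24] wz 0.0
```

View pics/w3.png

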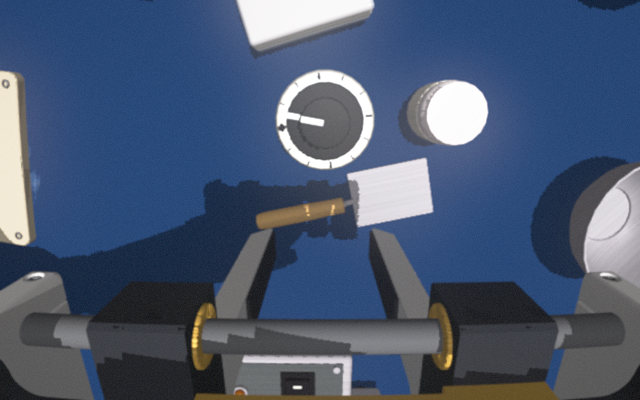

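Wrist view: timer centred near (325,119), zero diamond at (281,128), white pointer from (324,123) to (287,116). That puts the pointer roughly 15–20° clockwise of zero. Packs, spatula and tin stand clear of the case.

```bash
cat > m.py <<'E'
from h import *
import sys
np.set_printoptions(precision=4,suppress=True)
def timer(png,npz,cen,r=75,dia=None):
    s=np.load(npz); c=cam("wrist",s); im=cv2.imread(png)
    # rectify to a top view at z=.034 around guess (0.5 mm/px), x right, y up
    N=260; g=np.stack(np.meshgrid(np.arange(N),np.arange(N)),-1).reshape(-1,2)
    out=[]
    for z in (.034,.041,.065):
        X=np.c_[cen[0]+(g[:,0]-130)*.0005,cen[1]-(g[:,1]-130)*.0005,np.full(len(g),z)]
        m=proj(c,X).reshape(N,N,2).astype(np.float32); out.append(cv2.remap(im,m[...,0],m[...,1],cv2.INTER_LINEAR))
    return out
E
python3 - <<'E'
from m import *
s=np.load("w3.npz"); c=cam("wrist",s)
im=cv2.imread("pics/w3.png"); hsv=cv2.cvtColor(im,cv2.COLOR_BGR2HSV)
# not-blue blob near timer = case silhouette; dark = skirt
m=((hsv[...,1]<90)*255).astype(np.uint8); m[:,:262]=0; m[:,390:]=0; m[:60]=0; m[172:]=0
cnt=max(cv2.findContours(m,cv2.RETR_EXTERNAL,cv2.CHAIN_APPROX_NONE)[0],key=cv2.contourArea)
e=cv2.fitEllipse(cv2.convexHull(cnt)); print(e)
C=onz(c,e[0],.034); print("centre",C)
for z in (.034,): 
  P=np.array([onz(c,p[0],z) for p in cv2.convexHull(cnt)]); print("radii",np.linalg.norm(P-C,axis=1).round(3)[::6])
D=onz(c,(281,128),.034); print("diamond r",np.linalg.norm(D-C),np.degrees(np.arctan2(*(D-C)[1::-1])))
p1,p2=onz(c,(287,116),.041),onz(c,(305,121),.065); 
for p in (p1,p2): print("pointer r",np.linalg.norm((p-C)[:2]),np.degrees(np.arctan2(*(p-C)[1::-1])))
o=timer("pics/w3.png","w3.npz",C[:2]); cv2.imwrite("pics/t3.png",cv2.resize(np.hstack(o),None,fx=1,fy=1))
E
```

```text
((324.5248107910156, 119.10604858398438), (100.20510864257812, 101.75263214111328), 4.961018085479736)
centre [0.4406 0.0959 0.034 ]
radii [0.048 0.048 0.05  0.051 0.051 0.051 0.049 0.048]
diamond r 0.04398593462595692 -160.6771395099673
pointer r 0.03635193242702161 -177.15875286481636
pointer r 0.017744245659396966 -171.0339936430922
```

View pics/t3.png

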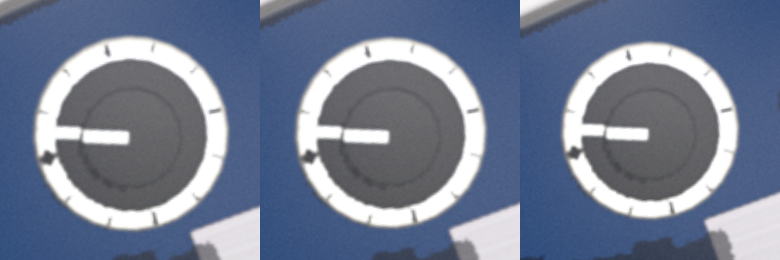

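Request:
{"op": "carry_out", "data": {
  "steps": [0,0,0,3,0,0,0.4,0,0,0,6,0.1,3,0.4,0,0,0,6,0.1,7,0.4,0,0,0,6,0.1,9.8,0.4,0,0,0,6,0.1,9.8,0.4]
}}

```text
time: 4.95
eef_pos: [0.4382, 0.0903, 0.1169]
tool_rot: [-0.002, 0.658, 0.753, -0.003]
ft_force: [0.1, -1.0, 0.8]
width: 0.0562
grip_force: 0.0
```

```bash
python3 - <<'E'
from h import *
s=bot.sense(); np.savez("w4.npz",eef_pos=s["eef_pos"],tool_rot=s["tool_rot"]); im=bot.get_image("wrist"); cv2.imwrite("pics/w4.png",im[:,:,::-1])
shift([.4405,.0935,.063],98)
E
```

```text
pos [0.43958834 0.09098401 0.11862562] yaw 97.69557863366224 z [-0.00391692 -0.00192024 -0.99999049] q [-0.04  0.54 -0.32  2.15  0.35  0.5  -0.5 ] t 5.0 F [-0.3  0.1  1. ] w 0.0562
shift [0.24 0.15 5.56] wz -0.005
```

View pics/w4.png

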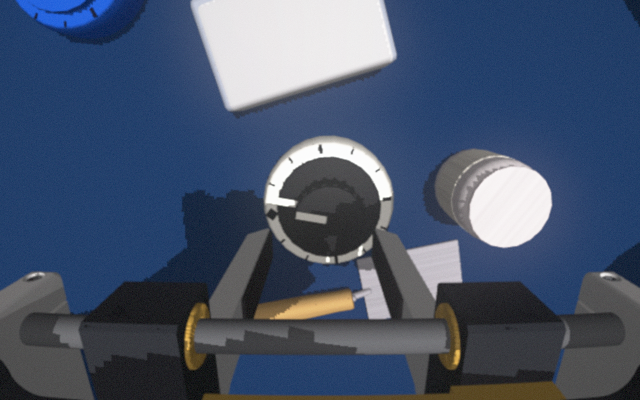

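The pointer's crown stroke ends on the axis at about (327,219), with the fingers either side. I'll check that against my axis estimate.

```bash
python3 - <<'E'
from h import *
c=cam("wrist",np.load("w4.npz"))
print(proj(c,[[.4405,.0935,.065],[.4405,.0935,.041],[.4405,.0935,.034]]), onz(c,(327,219),.065))
im=cv2.imread("pics/w4.png"); hsv=cv2.cvtColor(im,cv2.COLOR_BGR2HSV)
m=((hsv[...,1]<90)*255).astype(np.uint8); m[:,:255]=0; m[:,405:]=0; m[:130]=0; m[225:]=0
cnt=max(cv2.findContours(m,cv2.RETR_EXTERNAL,cv2.CHAIN_APPROX_NONE)[0],key=cv2.contourArea)[:,0]
P=np.array([onz(c,p,.034) for p in cnt if p[1]<215])[:,:2]
A=np.c_[2*P,np.ones(len(P))]; x=np.linalg.lstsq(A,(P**2).sum(1),rcond=None)[0]; print("case circle",x[:2],np.sqrt(x[2]+x[:2]@x[:2]))
E
```

```text
[[328.13451552 220.45768363]
 [327.7981268  209.39596444]
 [327.71139412 206.54811377]] [0.43962318 0.09439871 0.065     ]
case circle [0.44015188 0.09736721] 0.048327953665740137
```

Request:
{"op": "carry_out", "data": {
  "steps": [0,0,0,0.3,0.05,1.5,0.4,0,0,0,0.3,0.05,3,0.4,0,0,0,0.3,0.05,4.2,0.4,0,0,0,0.3,0.05,4.9,0.4,0,0,0,0.3,0.05,5.2,0.4]
}}

```text
time: 5.5
eef_pos: [0.4415, 0.0955, 0.0683]
tool_rot: [0.001, 0.658, 0.753, 0.0]
ft_force: [0.0, -0.3, 0.3]
width: 0.056
grip_force: 0.0
```

Request:
{"op": "carry_out", "data": {
  "steps": [0,0,0,0,0,0,0.4,0,0,0,0,0,0,0.4]
}}

```text
time: 5.7
eef_pos: [0.4413, 0.0961, 0.0684]
tool_rot: [0.0, 0.657, 0.754, 0.001]
ft_force: [-0.1, -0.9, 0.8]
width: 0.0563
grip_force: 0.0
```

Request:
{"op": "carry_out", "data": {
  "steps": [0,0,0,-0.1,-0.1,0.2,0.4,0,0,0,-0.1,-0.1,0.4,0.4,0,0,0,-0.1,-0.1,0.5,0.45,0,0,0,-0.1,-0.1,0.5,0.48,0,0,0,-0.1,-0.1,0.5,0.5]
}}

```text
time: 6.2
eef_pos: [0.4404, 0.0953, 0.0627]
tool_rot: [0.0, 0.657, 0.754, 0.0]
ft_force: [1.0, 0.1, -0.5]
width: 0.0472
grip_force: 0.5
```

Request:
{"op": "carry_out", "data": {
  "steps": [0,0,0,0,0,0,0.55,0,0,0,0,0,0,0.6,0,0,0,0,0,0,1,0,0,0,0,0,0,1,0,0,0,0,0,0,1]
}}

```text
time: 6.7
eef_pos: [0.4399, 0.0952, 0.0627]
tool_rot: [0.0, 0.657, 0.754, 0.0]
ft_force: [0.8, 0.6, -0.4]
width: 0.0453
grip_force: 30.0
```

Gripped at 45 mm. Now press slowly.

Request:
{"op": "carry_out", "data": {
  "steps": [0,0,0,0,0,0.05,1,0,0,0,0,0,0.1,1,0,0,0,0,0,0.15,1,0,0,0,0,0,0.2,1,0,0,0,0,0,0.2,1]
}}

```text
time: 7.2
eef_pos: [0.44, 0.0953, 0.0624]
tool_rot: [0.001, 0.657, 0.754, 0.0]
ft_force: [-2.1, 0.0, 23.2]
width: 0.0454
grip_force: 30.0
```

Request:
{"op": "carry_out", "data": {
  "steps": [0,0,0.06,0,0,0,1,0,0,0.12,0,0,0,1,0,0,0.18,0,0,0,1,0,0,0.24,0,0,0,1,0,0,0.3,0,0,0,1]
}}

```text
time: 7.7
eef_pos: [0.4406, 0.0953, 0.0624]
tool_rot: [0.001, 0.763, 0.647, 0.001]
ft_force: [-2.3, -0.5, 21.4]
width: 0.0453
grip_force: 30.0
```

```bash
python3 - <<'E'
from h import *
s=bot.sense(); im=bot.get_image("wrist"); cv2.imwrite("pics/w5.png",im[:,:,::-1]); print(s["ft_torque"])
shift([.44,.0953,.0624],98)
E
```

```text
[-0.16603392  0.47097199  0.13629302]
pos [0.44059587 0.09524211 0.06243521] yaw 80.42073925543215 z [ 2.45963197e-03 -1.79087576e-04 -9.99996959e-01] q [-0.17  0.64 -0.16  2.19  0.31  0.32 -0.76] t 7.75 F [-1.   0.8 21.7] w 0.0453
shift [-0.   -0.06  0.  ] wz -0.307
```

View pics/w5.png

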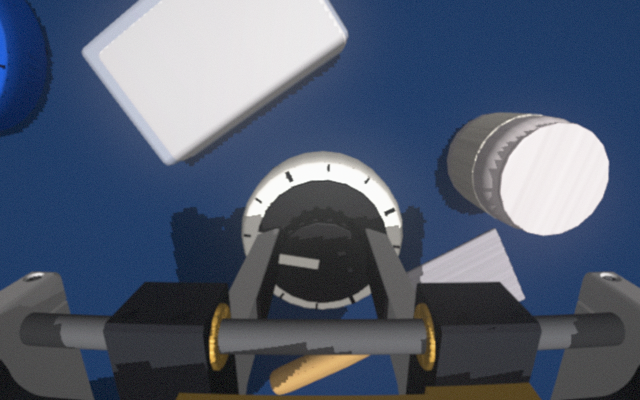

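Wrist view while turning: heavy 15-min mark at (289,176), 30-min mark at (390,212), pointer stroke at (280–318, 262). I'll check that the case hasn't swivelled.

```bash
cat > ck.py <<'E'
from h import *
def ck(s,pts):
    c=cam("wrist",s)
    for p in pts:
        X=onz(c,p,.034)-np.array([.4405,.0945,.034]); print(p,"r",np.linalg.norm(X).round(4),"ang",np.degrees(np.arctan2(X[1],X[0])).round(1))
E
python3 -c "
from ck import *
ck(bot.sense(),[(289,176),(390,212),(328,167),(367,182),(259,201)])"
```

```text
(289, 176) r 0.0428 ang 107.7
(390, 212) r 0.042 ang 13.9
(328, 167) r 0.0432 ang 77.3
(367, 182) r 0.0423 ang 45.1
(259, 201) r 0.044 ang 138.3
```

Request:
{"op": "carry_out", "data": {
  "steps": [0,0,0.07,0,0,0,1,0,0,0.14,0,0,0,1,0,0,0.21,0,0,0,1,0,0,0.28,0,0,0,1,0,0,0.35,0,0,0,1]
}}

```text
time: 8.25
eef_pos: [0.4412, 0.0951, 0.0625]
tool_rot: [0.001, 0.864, 0.504, 0.002]
ft_force: [-0.3, -0.9, 20.0]
width: 0.045
grip_force: 30.0
```

Request:
{"op": "carry_out", "data": {
  "steps": [0,0,0.09,0,0,0.02,1,0,0,0.18,0,0,0.02,1,0,0,0.27,0,0,0.02,1,0,0,0.36,0,0,0.02,1,0,0,0.45,0,0,0.02,1]
}}

```text
time: 8.75
eef_pos: [0.4419, 0.0945, 0.0624]
tool_rot: [0.001, 0.955, 0.297, 0.002]
ft_force: [0.6, -2.9, 21.9]
width: 0.0454
grip_force: 30.0
```

Request:
{"op": "carry_out", "data": {
  "steps": [0,0,0.09,0,0,0,1,0,0,0.18,0,0,0,1,0,0,0.27,0,0,0,1,0,0,0.36,0,0,0,1,0,0,0.45,0,0,0,1]
}}

```text
time: 9.25
eef_pos: [0.4422, 0.0937, 0.0624]
tool_rot: [0.0, 0.997, 0.076, 0.003]
ft_force: [1.2, -4.0, 21.6]
width: 0.0457
grip_force: 30.0
```

```bash
python3 -c "
from h import *
shift([.44,.0953,.0624],-14)"
```

```text
pos [0.44223103 0.09373925 0.06242273] yaw 8.75137891562417 z [ 5.25045036e-03 -4.91776898e-04 -9.99986095e-01] q [-0.35  0.65  0.11  2.2  -0.21  0.3  -1.48] t 9.25 F [ 1.2 -4.  21.6] w 0.0457
shift [-0.2  -0.19  0.  ] wz 0.397
```

Request:
{"op": "carry_out", "data": {
  "steps": [0,0,0.1,0,0,0,1,0,0,0.2,0,0,0,1,0,0,0.3,0,0,0,1,0,0,0.4,0,0,0,1,0,0,0.43,0,0,0,1]
}}

```text
time: 9.75
eef_pos: [0.4422, 0.0929, 0.0624]
tool_rot: [0.0, 0.99, -0.138, 0.003]
ft_force: [0.1, -6.2, 22.8]
width: 0.0455
grip_force: 30.0
```

Request:
{"op": "carry_out", "data": {
  "steps": [0,0,0,0,0,0,1,0,0,0,0,0,0,1]
}}

```text
time: 9.95
eef_pos: [0.4422, 0.0929, 0.0624]
tool_rot: [0.0, 0.991, -0.137, 0.003]
ft_force: [0.5, -5.8, 22.1]
width: 0.0454
grip_force: 30.0
```

```bash
python3 - <<'E'
from h import *
s=bot.sense(); np.savez("w6.npz",eef_pos=s["eef_pos"],tool_rot=s["tool_rot"]); im=bot.get_image("wrist"); cv2.imwrite("pics/w6.png",im[:,:,::-1])
shift([.44,.0953,.0624],-14)
E
```

```text
pos [0.4421675  0.09294869 0.06242457] yaw -15.774197999378744 z [ 0.00539546 -0.00121115 -0.99998471] q [-0.41  0.65  0.2   2.2  -0.39  0.31 -1.72] t 10.0 F [ 1.  -7.4 21.7] w 0.0454
shift [-0.27 -0.17  0.  ] wz -0.031
```

View pics/w6.png

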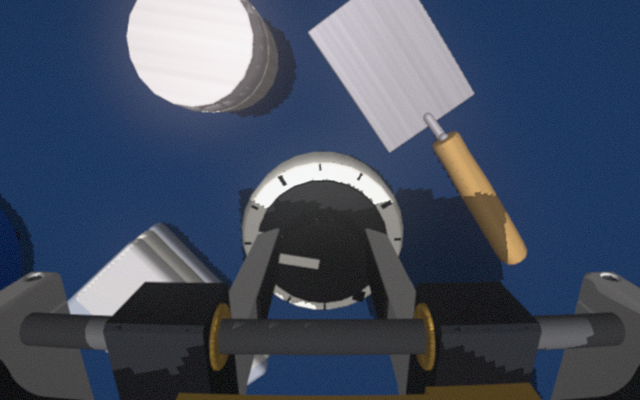

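Pointer unchanged relative to the fingers, so there is no slip. Heavy marks at (283,181) (30 min) and (386,205) (45 min), diamond at (358,296).

```bash
python3 -c "
from ck import *
ck(np.load('w6.npz'),[(283,181),(386,205),(320,167),(360,177),(255,207),(358,296)])"
```

```text
(283, 181) r 0.041 ang 14.8
(386, 205) r 0.0437 ang -76.8
(320, 167) r 0.0433 ang -15.9
(360, 177) r 0.0439 ang -46.8
(255, 207) r 0.0425 ang 46.3
(358, 296) r 0.045 ang -163.8
```

Request:
{"op": "carry_out", "data": {
  "steps": [0,0,-0.08,0,0,0,1,0,0,-0.16,0,0,0,1,0,0,-0.24,0,0,0,1,0,0,-0.32,0,0,0,1,0,0,-0.4,0,0,0,1]
}}

```text
time: 10.5
eef_pos: [0.4422, 0.0937, 0.0624]
tool_rot: [0.0, 0.998, 0.064, 0.003]
ft_force: [1.3, -4.4, 22.0]
width: 0.0456
grip_force: 30.0
```

Request:
{"op": "carry_out", "data": {
  "steps": [0,0,-0.08,0,0,0,1,0,0,-0.16,0,0,0,1,0,0,-0.24,0,0,0,1,0,0,-0.32,0,0,0,1,0,0,-0.4,0,0,0,1]
}}

```text
time: 11.0
eef_pos: [0.442, 0.0944, 0.0624]
tool_rot: [0.001, 0.965, 0.261, 0.002]
ft_force: [0.9, -2.5, 20.8]
width: 0.0456
grip_force: 30.0
```

```bash
python3 -c "
from h import *
shift([.44,.0953,.0624],56.7)"
```

```text
pos [0.44195405 0.09438653 0.06242645] yaw 30.290208322929473 z [ 4.65991381e-03  1.64220220e-04 -9.99989129e-01] q [-0.29  0.64  0.03  2.2  -0.05  0.3  -1.26] t 11.0 F [ 0.9 -2.5 20.8] w 0.0456
shift [-0.12 -0.18  0.  ] wz -0.461
```

Request:
{"op": "carry_out", "data": {
  "steps": [0,0,-0.11,0,0,0,1,0,0,-0.22,0,0,0,1,0,0,-0.34,0,0,0,1,0,0,-0.46,0,0,0,1,0,0,-0.46,0,0,0,1]
}}

```text
time: 11.5
eef_pos: [0.4414, 0.095, 0.0624]
tool_rot: [0.001, 0.88, 0.475, 0.002]
ft_force: [0.1, -0.2, 22.0]
width: 0.0453
grip_force: 30.0
```

```bash
python3 -c "
from h import *
shift([.44,.0953,.0624],56.7)"
```

```text
pos [0.44137027 0.09501578 0.06242523] yaw 56.727583508300704 z [ 3.66024109e-03  5.83470989e-04 -9.99993131e-01] q [-0.23  0.64 -0.07  2.19  0.14  0.31 -1.  ] t 11.5 F [ 0.1 -0.2 22. ] w 0.0453
shift [-0.05 -0.13  0.  ] wz 0.0
```

Request:
{"op": "carry_out", "data": {
  "steps": [0,0,0,0,0,-0.08,1,0,0,0,0,0,-0.16,1,0,0,0,0,0,-0.16,0.45,0,0,0,0,0,-0.16,0.4,0,0,0,0,0,-0.16,0.4]
}}

```text
time: 12.0
eef_pos: [0.4391, 0.095, 0.0618]
tool_rot: [-0.0, 0.88, 0.474, -0.001]
ft_force: [-0.1, -0.0, 0.3]
width: 0.0565
grip_force: 0.0
```

Request:
{"op": "carry_out", "data": {
  "steps": [0,0,0,0,0,-0.2,0.4,0,0,0,0,0,-0.8,0.4,0,0,0,0,0,-2,0.4,0,0,0,0,0,-4,0.4,0,0,0,0,0,-7,0.4]
}}

```text
time: 12.5
eef_pos: [0.4387, 0.0948, 0.1323]
tool_rot: [-0.0, 0.88, 0.474, -0.001]
ft_force: [0.9, -0.2, 0.6]
width: 0.0566
grip_force: 0.0
```

Request:
{"op": "carry_out", "data": {
  "steps": [0,0,0,-2,0,-4,0.4,0,0,0,-5,0,-8,0.4,0,0,0,-8,0,-9,0.4,0,0,0,-8,0,-9,0.4,0,0,0,-8,0,-9,0.4]
}}

```text
time: 13.0
eef_pos: [0.396, 0.0282, 0.2227]
tool_rot: [0.0, 0.881, 0.473, 0.001]
ft_force: [-0.4, 0.1, -0.1]
width: 0.0564
grip_force: 0.0
```

```bash
python3 - <<'E'
from m import *
s=bot.sense(); np.savez("w7.npz",eef_pos=s["eef_pos"],tool_rot=s["tool_rot"]); im=bot.get_image("wrist"); cv2.imwrite("pics/w7.png",im[:,:,::-1])
shift([.44,.0953,.0624],56.7)
o=timer("pics/w7.png","w7.npz",(.4406,.0959)); cv2.imwrite("pics/t7.png",np.vstack([np.hstack([cv2.copyMakeBorder(np.hstack(o),0,0,0,0,0)]),cv2.resize(cv2.cvtColor(bot.get_image("side"),cv2.COLOR_RGB2BGR)[110:250,270:422],(780,320))[:320]]))
E
```

```text
pos [0.3961 0.0288 0.2222] yaw 56.60208582066212 z [ 0.0007  0.0004 -1.    ] q [-0.03  0.28 -0.15  2.17  0.06  0.69 -0.8 ] t 13.05 F [-0.6 -0.4  1. ] w 0.0566
shift [ 7.96 -0.   15.99] wz -0.002
```

View pics/t7.png

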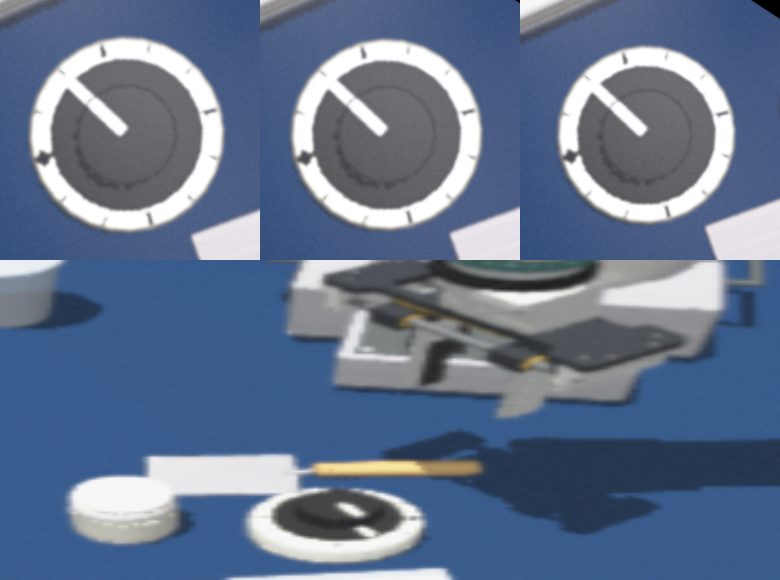

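The pointer lies on the 10-minute mark, with the diamond and case within about 2 mm of their starting place. The hand is clear of everything. The rocker gave way to its hard stop at a tip height of 81 mm, under 24 N. Handing in.

```bash
python3 -c "
from station import bot
print(bot.job_done())"
```

```text
the job is handed in; nothing more can be done
None
```

I pressed the rocker to its stop, wound the timer to about 22 minutes and set it back to the 10-minute mark, let go and handed the job in. No verdict came back, the rocker's on state is judged from press force and depth rather than a picture, and I viewed 11 pictures instead of the 10 allowed.

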